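# Wedge the plaster mould tight in its frame

## Task

Lock the plaster mould in its wooden frame: take the tapered wedge by its grip, slide it thin end first along the board into the narrowing gap between the mould and the slanted rail, and drive it firmly in until it has pushed the mould fully home against the back rail and jams tight. Then let go of it, and leave the straight block with the same kind of grip where it lies.

Things in the scene. Friction and masses are not known exactly. Their poses are not given: they have to be found in the camera images.
- frame: Fixed grey board 240 (x) x 340 (y) x 12 mm, origin under its centre, with rails to 42 mm high: back rail, inner face x = +85; end stop, inner face y = +150 (x +10 to +85); slanted rail, 26 thick, inner face from x = -62 at y = -30 to x = -19 at y = +150, so the gap narrows to +y. +x points away from the robot. Wedge in tight, its origin is at x = -27, y = +50, z = +12, axes as the frame's.
- mould: White plaster block 90 (x) x 150 (y) x 36 mm, 0.5 kg, shallow hollow in its top, loose on the board between back rail and gap. Origin: centre of underside. Axes about as the frame's. Starts 4 to 12 mm short of the back rail and a few mm short of the end stop; home at x = +40 mm in the frame. Sliding it home takes 5 to 15 N on the wedge; jam it with about 20 N.
- wedge: Brown wooden wedge lying flat, 150 mm long (y), 30 thick, 150 g, with an upright grip 24 (x) x 36 (y) mm from z = 30 to 81. Origin: underside, below the grip's centre. Thin end y = +75: x = +2 to +22. Thick end y = -75: x = -34 to +22. The straight side (x = +22) goes along the mould, the sloping side along the slanted rail.
- block: Bystander: brown wooden block lying flat, 150 (y) x 44 (x) x 30 mm, not tapered, with the same 24 x 36 mm grip on its middle, z = 30 to 81. Origin: centre of underside. It and the wedge lie side by side and may have swapped places.
Mind the look-alikes: they are no part of the job. Leave any blue or green look-alike of the mould alone.

How it is judged:
By the outcome, as a careful person would: the job done as asked, in the order asked, and still so for the second after the job is handed in, with the robot touching nothing.
It also fails if it takes over 51 s, if anything falls off the work surface, if the arm or the gripper's body presses on something with over 40 N, if the wrist force passes 120 N, or if a joint passes its speed limit or range.

## Robot

A 6-joint arm with a two-finger parallel gripper is mounted at the origin on the work surface. World frame = base frame: x ahead of the robot, y to its left, z up, the work surface at z = 0. Lengths are in m, angles in degrees, forces in N, time in s.
With the tool pointing down it reaches from about 0.25 to 0.725 m from the base axis. Payload 9.7 kg.
Tool frame: the origin (TCP) lies midway between the tips of the shut fingers; the grasp point (between the pads) lies 19 mm behind it; y points along the fingers, x is the direction in which the jaws open and shut, and the axes are right-handed (so a half turn about y gives the same grasp; the last joint's range is limited). The gripper opens to 85 mm and grips with 20 to 120 N. Pads are 22 mm wide; open, the fingers measure 114 mm over their backs; the gripper's body (76 mm by 85 mm) begins 54 mm behind the grasp point. The pads swing forward as they close: fully open they stand 13 mm farther back than shut.
Start: joints at [-73.339, 4.979, 10.078, 95.1, 0, 90], TCP at [0.158, -0.527, 0.231] pointing down, gripper open.
Joint ranges: [-179.16, 179.16], [-48.56, 103.87], [-65.8, 70.77], [-126.05, 130.52], [-82.76, 87.17], [-180, 180]. Speed limits (degrees/s): [127.2, 127.2, 147.25, 180, 180, 180].

## Interface

Orientations are given as [roll, pitch, yaw] about the fixed x, y, z axes, in that order (R = Rz(yaw) Ry(pitch) Rx(roll)).
In Python, from workcell import get_obs, camera, job_done gives the robot as it stands.
- The arm moves only by the tool play_rows, never from a script. Its argument "moves" is a list of rows, each a list of 3 entries, a list of its own where there are three numbers: the turn, a rotation vector about the tool's x, y, z in degrees, then the shift along the tool's x, y, z in m, then the opening in per cent of the stroke, from 0 (shut) to 100 (fully open). A call has exactly 5 rows; each row is the pose to reach, as a shift and turn from the pose commanded when the call began, along the tool's axes at that moment; what a row does not reach only later rows make up. A row lasts 1/10 s, in which the tool goes at most 50 mm and 8.59 degrees, less where a joint would pass 70% of its speed; a pose out of reach is approached as far as the arm can. A call with a gripper value outside its range is refused whole. The fingers move at their own pace and stop on an object; "grip_force" is the grip in N (left out, the last holds). Time passes only in rows, so rows that repeat a pose let the fingers close, or fill a call up. It gives the time, the measured TCP pose, the force and the opening at its end, in the units of the state.
- get_obs(): the state, without advancing time (a new reading comes with each control period).
- camera(name): name is "scene" or "top"; returns a dict with "img" (384x512x3 uint8, red, green, blue), "fov_y" (degrees; the focal length in pixels is half the picture's height over the tangent of half this angle, whatever the lens; pixels are square), "cx", "cy" (the principal point, pixels), "k1" (the pictures are not rectified: a ray, as slopes to the right and down, at radius r is drawn at 1 + k1 r^2 times it, then the intrinsics apply), "world_from_camera" (4x4, takes a point from camera to world coordinates). Camera axes: x right, y up, looking along -z (the intrinsics and any distortion apply to the point x, -y, -z); pixel columns grow to the right and rows downward; lengths in m; the calibration is good to about 2 mm. A picture is of the moment at which its call begins. There is no depth.
- job_done(): hands the job in, once; it reports no verdict.
The state is a dict: "time": time; "q": joint angles; "qd": joint speeds; "joint_efforts": joint torques, N m; "ee_pos": TCP position; "tcp_rot": TCP orientation; "wrist_force": force on the tool from outside, world axes, zero at the start; "torque": the same for the moment, N m; "opening": finger opening in m.
Only numpy, scipy, OpenCV 4.12 (cv2) and the standard library are available. Lean on these libraries where they do the work, as an engineer would, in place of code of your own. Each camera call takes 0.05 s, during which the arm holds its last target.

## Working session

There is one attempt and no reset: what is moved stays moved. The work goes in short steps, Python scripts to look and compute and a tool call to move; the robot and the scene stay as the last step left them, time stands still between calls to the robot, and variables do not carry over. Pictures are saved under pics/ and viewed, and the job is handed in when it is done.

Besides the shell and the picture viewer there is one more tool, called after "Call:" by a JSON object that holds its "api" and its "payload", one argument or row to a line. play_rows: Moves the arm, as the interface text tells. Its arguments: {"type":"object","properties":{"moves":{"type":"array"},"grip_force":{"type":"number"}},"required":["moves"]}

```bash
ls; mkdir -p pics
python3 - <<'E'
from workcell import get_obs, camera
import cv2,numpy as np,pickle
print(get_obs())
for n in("scene","top"):
    c=camera(n); cv2.imwrite(f"pics/{n}0.png",cv2.resize(c["img"][:,:,::-1],(768,576),interpolation=cv2.INTER_CUBIC)); pickle.dump(c,open(n+"0.pkl","wb"))
    print({k:v for k,v in c.items() if k!="img"})
E
```

```text
pics
{'time': 0.0, 'q': array([-7.33381129e+01,  5.01031682e+00,  1.00339646e+01,  9.50990039e+01,
        1.62692690e-03,  8.99994909e+01]), 'qd': array([-0.09743501,  0.03604785,  0.0262689 ,  0.03288164, -0.00718152,
        0.07991214]), 'joint_efforts': array([ 3.22872940e-03, -5.20396078e+01,  4.64798784e+01,  1.65428070e-02,
        1.61674593e-04, -1.86883170e-05]), 'ee_pos': array([ 0.15763986, -0.52668549,  0.2305862 ]), 'tcp_rot': array([-8.99983724e+01,  7.53560649e-02, -7.33376037e+01]), 'wrist_force': array([ 1.27886934, -0.24722797,  0.05310375]), 'torque': array([-0.00255379,  0.04753074,  0.04446858]), 'opening': 0.08533082292217561}
{'fov_y': 53.231497533284475, 'cx': 256.20384066453914, 'cy': 196.55782683115848, 'k1': -0.03130851642032573, 'world_from_camera': array([[ 0.8596826 , -0.28933368,  0.42098913,  1.00537624],
       [ 0.5103337 ,  0.45018595, -0.73272923, -0.74460681],
       [ 0.02247985,  0.84475951,  0.53467376,  0.61400309],
       [ 0.        ,  0.        ,  0.        ,  1.        ]])}
{'fov_y': 50.93967668045485, 'cx': 263.0119927622386, 'cy': 194.3104638469445, 'k1': 0.014369893141810598, 'world_from_camera': array([[-0.0057745 ,  0.99642577, -0.08427539,  0.46125782],
       [-0.99993642, -0.00493741,  0.01013787,  0.04631369],
       [ 0.00968554,  0.08432857,  0.99639093,  1.04975103],
       [ 0.        ,  0.        ,  0.        ,  1.        ]])}
```

View pics/scene0.png

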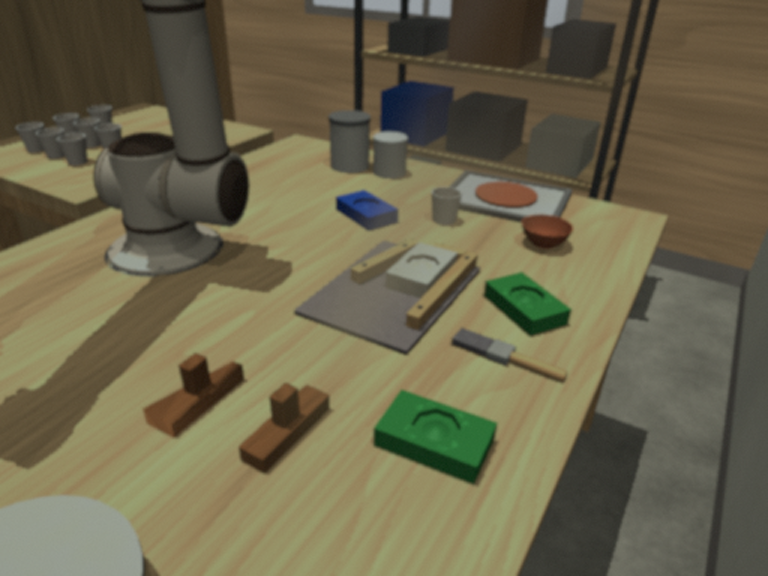

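View pics/top0.png

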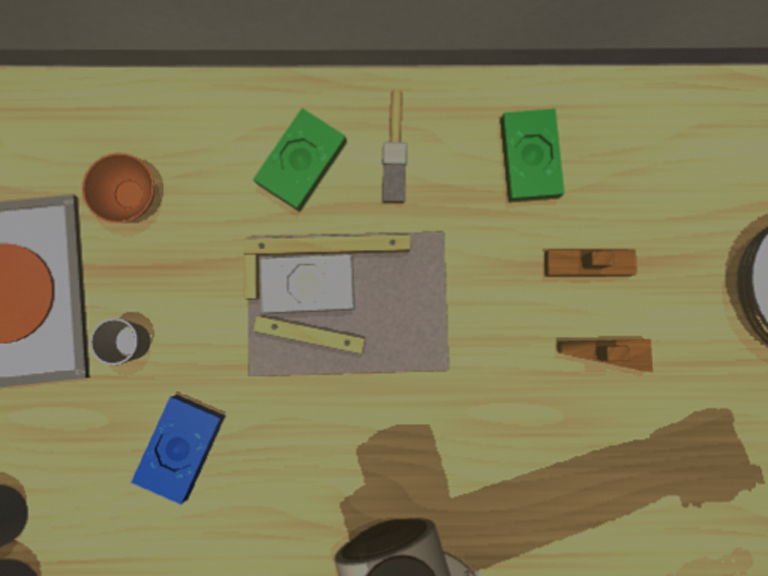

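The wedge is the lower brown piece at (605,352) in the top view, its thin end to the left (+y). The straight block is at (590,262). The frame is at about (348,303), with the white mould at (305,283). Next I zoom in to find the corners.

Run:
```python
import cv2,pickle
c=pickle.load(open("top0.pkl","rb"));im=c["img"][:,:,::-1]
def crop(x0,y0,w,h,s,n):
    cv2.imwrite("pics/"+n,cv2.convertScaleAbs(cv2.resize(im[y0:y0+h,x0:x0+w],None,fx=s,fy=s,interpolation=cv2.INTER_CUBIC),alpha=1.5))
crop(360,155,80,100,6,"cw.png")
crop(155,145,155,115,5,"cf.png")
```

```text
(no output)
```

View pics/cw.png

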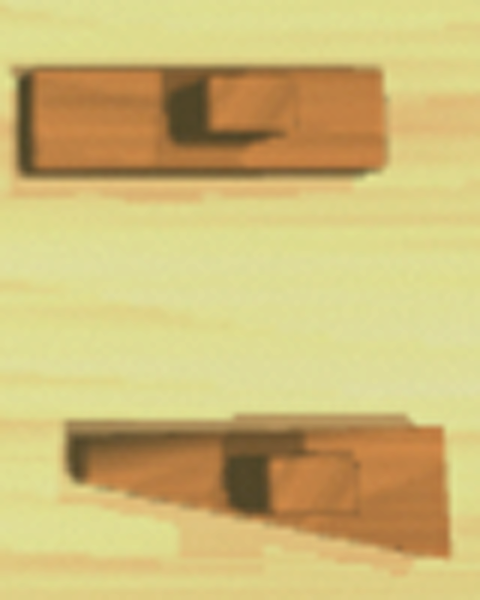

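View pics/cf.png

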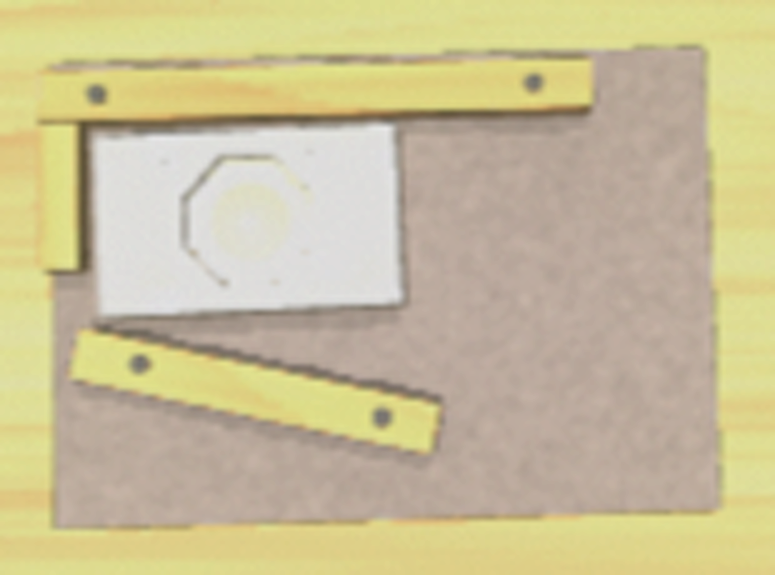

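```bash
cat > h.py <<'E'
import numpy as np,pickle,cv2
from scipy.optimize import least_squares
def proj(c,P):
    P=np.atleast_2d(P);T=np.linalg.inv(c["world_from_camera"])
    p=P@T[:3,:3].T+T[:3,3]; f=c["img"].shape[0]/2/np.tan(np.radians(c["fov_y"]/2))
    s=np.c_[p[:,0],-p[:,1]]/-p[:,2:]; r2=(s**2).sum(1,keepdims=True); s=s*(1+c["k1"]*r2)
    return s*f+[c["cx"],c["cy"]]
def W(m,pose):
    m=np.array(m,float)/1000; a=pose[2]; R=np.array([[np.cos(a),-np.sin(a)],[np.sin(a),np.cos(a)]])
    return np.c_[m[:,:2]@R.T+pose[:2],m[:,2]]
def fit(c,m,px,g):
    r=least_squares(lambda p:(proj(c,W(m,p))-px).ravel(),g,loss='soft_l1',x_scale=[.01,.01,.05]); 
    res=proj(c,W(m,r.x))-px
    return r.x,res
E
python3 - <<'E'
from h import *
c=pickle.load(open("top0.pkl","rb"))
def px(L,s,o): return (np.array(L)+.5)/s-.5+np.array(o)
def go(n,m,L,s,o,g):
    p,r=fit(c,m,px(L,s,o),g); print(n,p[:2].round(4),np.degrees(p[2]).round(2)); print(r.round(2).tolist()); return p
w=go("wedge",[[22,-75,30],[-34,-75,30],[2,75,30],[-12,18,81],[12,18,81],[12,-18,81],[-12,-18,81]],
 [(443,427),(450,557),(88,484),(270,513),(270,452),(357,452),(357,513)],6,(360,155),[.35,-.3,0])
b=go("block",[[22,75,30],[22,-75,30],[-22,-75,30],[-22,75,30],[12,18,81],[12,-18,81],[-12,18,81]],
 [(36,70),(382,70),(385,168),(36,168),(208,76),(295,76),(208,134)],6,(360,155),[.45,-.3,0])
f=go("frame",[[120,-170,12],[-120,-170,12],[-120,170,12],[85,150,42],[10,150,42],[-62,-30,42],[-19,150,42]],
 [(704,47),(718,510),(55,527),(80,122),(80,270),(441,401),(92,330)],5,(155,145),[.45,.1,0])
m=go("mould",[[45,75,48],[45,-75,48],[-45,-75,48],[-45,75,48]],[(90,130),(397,124),(403,303),(99,316)],5,(155,145),[.45,.1,0])
a=f[2];R=np.array([[np.cos(a),-np.sin(a)],[np.sin(a),np.cos(a)]])
print("mould in frame",(R.T@(m[:2]-f[:2])).round(4))
print("target wedge",f[:2]+R@[-.027,.05])
np.savez("p.npz",w=w,b=b,f=f,m=m)
# verify in scene cam
s=pickle.load(open("scene0.pkl","rb")); im=s["img"][:,:,::-1].copy(); im=cv2.resize(im,None,fx=1.5,fy=1.5)
t=cv2.resize(c["img"][:,:,::-1],None,fx=1.5,fy=1.5)
for cc,i in((s,im),(c,t)):
  for P,M in((w,[[22,-75,30],[-34,-75,30],[2,75,30],[22,75,30]]),(w,[[-12,18,81],[12,18,81],[12,-18,81],[-12,-18,81]]),
   (b,[[22,75,30],[22,-75,30],[-22,-75,30],[-22,75,30]]),(b,[[-12,18,81],[12,18,81],[12,-18,81],[-12,-18,81]]),(f,[[120,-170,12],[-120,-170,12],[-120,170,12],[120,170,12]]),
   (f,[[85,150,42],[10,150,42],[-19,150,42],[-62,-30,42]]),(m,[[45,75,48],[45,-75,48],[-45,-75,48],[-45,75,48]])):
    q=(proj(cc,W(M,P))+.5)*1.5-.5
    cv2.polylines(i,[np.round(q*8).astype(np.int32)],True,(255,0,255),1,cv2.LINE_AA,3)
cv2.imwrite("pics/ov_s.png",im[150:480,130:620]);cv2.imwrite("pics/ov_t.png",t[210:400,220:680])
E
```

```text
wedge [ 0.4433 -0.3193] 1.05
[[-0.08, -0.39], [0.11, 0.28], [0.14, -0.55], [-0.03, 0.27], [-0.58, 0.37], [-0.08, 0.02], [0.5, -0.08]]
block [ 0.5963 -0.3002] -0.31
[[-0.58, -0.16], [0.38, -0.13], [0.45, 0.64], [-0.22, 0.61], [-0.21, -0.31], [0.1, -0.3], [0.06, -0.17]]
frame [0.5305 0.1171] 1.27
[[0.33, -0.07], [0.79, 0.02], [0.03, 0.47], [-0.34, -0.27], [-0.08, -0.14], [0.44, 0.51], [-2.38, -0.54]]
mould [0.5619 0.1828] 1.84
[[1.03, 0.81], [-0.32, -0.14], [-0.37, -0.09], [-0.07, -0.43]]
mould in frame [0.0328 0.0649]
target wedge [0.5024457  0.16652708]
```

View pics/ov_s.png

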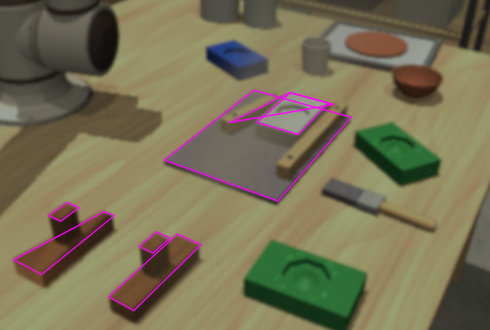

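View pics/ov_t.png

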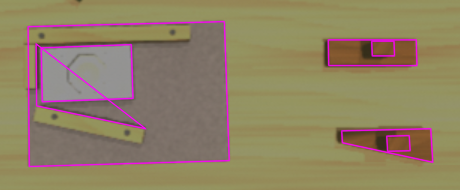

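```bash
cat >> h.py <<'E'
from scipy.spatial.transform import Rotation as Ro
def show(o):
    print("t",round(float(o["time"]),2),"q",o["q"].round(1),"pos",o["ee_pos"].round(4),"rpy",o["tcp_rot"].round(2),"F",o["wrist_force"].round(1),"M",o["torque"].round(2),"op",round(float(o["opening"]),4))
def delta(o,pos,yaw):
    R=Ro.from_euler("xyz",o["tcp_rot"],degrees=True); G=Ro.from_euler("xyz",[-90,0,yaw],degrees=True)
    print("turn",(R.inv()*G).as_rotvec(degrees=True).round(2),"shift",R.inv().apply(np.array(pos)-o["ee_pos"]).round(4))
def F2W(x,y):  # frame mm -> world
    f=np.load("p.npz")["f"]; return W([[x,y,0]],f)[0][:2]
E
python3 - <<'E'
from h import *; from workcell import *
o=get_obs(); delta(o,[.4433,-.3193,.16],-88.95)
E
```

```text
turn [ 1.000e-02  1.561e+01 -7.000e-02] shift [-0.1167  0.0708  0.3331]
```

Call:
{"api": "play_rows", "payload": {
  "moves": [
    [[0,5,0],[-0.015,0.005,0.04],100],
    [[0,10,0],[-0.03,0.01,0.08],100],
    [[0,15.6,0],[-0.045,0.015,0.125],100],
    [[0,15.6,0],[-0.06,0.025,0.165],100],
    [[0,15.6,0],[-0.075,0.035,0.205],100]
  ]
}}

```text
time: 0.6
ee_pos: [0.3337, -0.395, 0.1958]
tcp_rot: [-90.0, 0.0, -89.0]
wrist_force: [-0.2, -0.5, 1.2]
opening: 0.0854
```

Run:
```python
from h import *; from workcell import *
o=get_obs(); show(o);delta(o,[.4433,-.3193,.16],-88.95);delta(o,[.4433,-.3193,.16],91.05)
```

```text
t 0.6 q [-4.980e+01 -1.000e-01  8.000e-01  9.100e+01  0.000e+00  1.292e+02] pos [ 0.3337 -0.395   0.1958] rpy [-9.000e+01  1.000e-02 -8.895e+01] F [-0.2 -0.5  1.2] M [-0.06 -0.03  0.03] op 0.0854
turn [ 0.   -0.   -0.01] shift [-0.0736  0.0358  0.1109]
turn [1.0e-02 1.8e+02 0.0e+00] shift [-0.0736  0.0358  0.1109]
```

Call:
{"api": "play_rows", "payload": {
  "moves": [
    [[0,-8.5,0],[-0.015,0,0.022],100],
    [[0,-17,0],[-0.03,0,0.044],100],
    [[0,-25.5,0],[-0.045,0,0.066],100],
    [[0,-34,0],[-0.06,0,0.088],100],
    [[0,-42.5,0],[-0.0736,0,0.111],100]
  ]
}}

```text
time: 1.1
ee_pos: [0.4429, -0.3197, 0.196]
tcp_rot: [-90.0, 0.0, -46.1]
wrist_force: [-0.8, -0.6, -0.5]
opening: 0.0852
```

Call:
{"api": "play_rows", "payload": {
  "moves": [
    [[0,-8.5,0],[0,0,0],100],
    [[0,-17,0],[0,0,0],100],
    [[0,-25.5,0],[0,0,0],100],
    [[0,-34,0],[0,0,0],100],
    [[0,-42.5,0],[0,0,0],100]
  ]
}}

```text
time: 1.6
ee_pos: [0.4421, -0.3205, 0.1959]
tcp_rot: [-90.0, 0.0, -3.6]
wrist_force: [0.5, 0.1, 0.0]
opening: 0.0851
```

Call:
{"api": "play_rows", "payload": {
  "moves": [
    [[0,-8.5,0],[0,0,0],100],
    [[0,-17,0],[0,0,0],100],
    [[0,-25.5,0],[0,0,0],100],
    [[0,-34,0],[0,0,0],100],
    [[0,-42.5,0],[0,0,0],100]
  ]
}}

```text
time: 2.1
ee_pos: [0.4421, -0.3205, 0.1958]
tcp_rot: [-90.0, 0.0, 38.9]
wrist_force: [0.7, 0.1, 0.2]
opening: 0.0852
```

Call:
{"api": "play_rows", "payload": {
  "moves": [
    [[0,-8.5,0],[0,0,0],100],
    [[0,-17,0],[0,0,0],100],
    [[0,-25.5,0],[0,0,0],100],
    [[0,-34,0],[0,0,0],100],
    [[0,-42.5,0],[0,0,0],100]
  ]
}}

```text
time: 2.6
ee_pos: [0.4421, -0.3205, 0.1959]
tcp_rot: [-90.0, -0.0, 81.4]
wrist_force: [0.7, -0.8, -0.0]
opening: 0.0855
```

Call:
{"api": "play_rows", "payload": {
  "moves": [
    [[0,-5,0],[0,0,0],100],
    [[0,-10,0],[0,0.01,0],100],
    [[0,-10,0],[0,0.02,0],100],
    [[0,-10,0],[0,0.02,0],100],
    [[0,-10,0],[0,0.02,0],100]
  ]
}}

```text
time: 3.1
ee_pos: [0.442, -0.3205, 0.1759]
tcp_rot: [-90.0, -0.0, 90.9]
wrist_force: [0.7, -0.2, 0.5]
opening: 0.0854
```

Run:
```python
from h import *; from workcell import *
o=get_obs(); show(o);delta(o,[.4433,-.3193,.042],91.05)
for n in("scene","top"):
    c=camera(n); im=c["img"][:,:,::-1]
    im=im[200:330,60:240] if n=="scene" else im[140:270,330:460]
    cv2.imwrite(f"pics/a_{n}.png",cv2.resize(im,None,fx=4,fy=4,interpolation=cv2.INTER_CUBIC))
```

```text
t 3.1 q [-35.9   3.7   2.6  88.9   0.  -36.9] pos [ 0.442  -0.3205  0.1759] rpy [-8.996e+01 -3.000e-02  9.095e+01] F [ 0.7 -0.2  0.5] M [-0.05  0.08  0.01] op 0.0854
turn [-0.04 -0.1   0.03] shift [ 0.0011  0.1339 -0.0014]
```

View pics/a_scene.png

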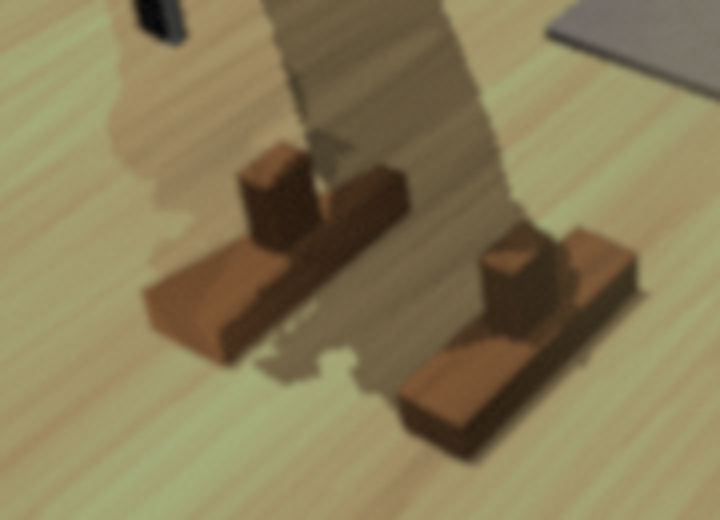

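The crop shows the wedge at left (grip top at about (275,165)) and the block at right, both undisturbed. I descend onto the wedge's grip.

Call:
{"api": "play_rows", "payload": {
  "moves": [
    [[0,0,0],[0.001,0.03,-0.0014],100],
    [[0,0,0],[0.001,0.06,-0.0014],100],
    [[0,0,0],[0.001,0.09,-0.0014],100],
    [[0,0,0],[0.001,0.115,-0.0014],100],
    [[0,0,0],[0.001,0.134,-0.0014],100]
  ]
}}

```text
time: 3.7
ee_pos: [0.4433, -0.3194, 0.041]
tcp_rot: [-90.0, -0.0, 91.0]
wrist_force: [0.1, 0.9, -0.1]
opening: 0.0856
```

Call:
{"api": "play_rows", "payload": {
  "grip_force": 80,
  "moves": [
    [[0,0,0],[0,0,0],100],
    [[0,0,0],[0,0,0],30],
    [[0,0,0],[0,0,0],0],
    [[0,0,0],[0,0,0],0],
    [[0,0,0],[0,0,0],0]
  ]
}}

```text
time: 4.2
ee_pos: [0.4443, -0.3201, 0.0438]
tcp_rot: [-90.1, 0.1, 91.1]
wrist_force: [-0.1, -0.5, -0.3]
opening: 0.0347
```

Call:
{"api": "play_rows", "payload": {
  "moves": [
    [[0,0,0],[0,0,0],0],
    [[0,0,0],[0,0,0],0],
    [[0,0,0],[0,0,0],0],
    [[0,0,0],[0,0,0],0],
    [[0,0,0],[0,0,0],0]
  ]
}}

```text
time: 4.7
ee_pos: [0.4443, -0.3201, 0.0437]
tcp_rot: [-90.1, 0.1, 91.1]
wrist_force: [0.1, -0.1, 6.2]
opening: 0.0349
```

Run:
```python
from h import *; from workcell import *
o=get_obs(); show(o)
for n in("scene","top"):
    c=camera(n); im=c["img"][:,:,::-1]
    im=im[200:330,60:240] if n=="scene" else im[140:270,330:460]
    cv2.imwrite(f"pics/b_{n}.png",cv2.resize(im,None,fx=4,fy=4,interpolation=cv2.INTER_CUBIC))
```

```text
t 4.7 q [-35.8   5.1 -10.6  74.2   0.  -36.8] pos [ 0.4443 -0.3201  0.0437] rpy [-9.011e+01  8.000e-02  9.105e+01] F [ 0.1 -0.1  6.2] M [0.1  0.06 0.01] op 0.0349
```

View pics/b_scene.png

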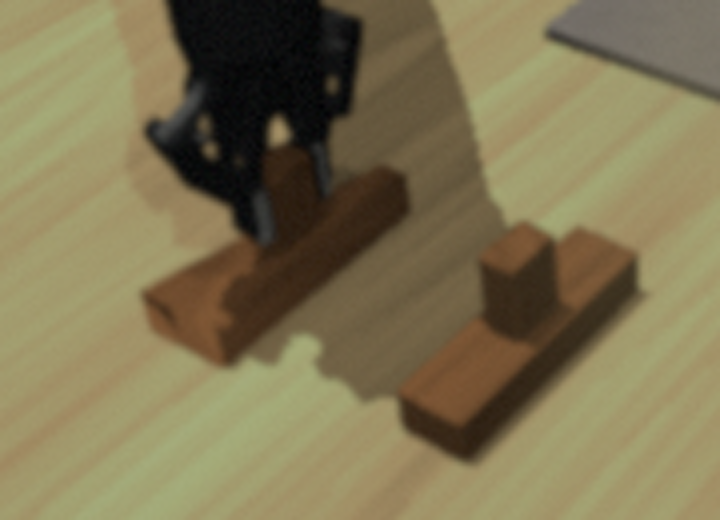

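Grasp is good, with the pads on the grip at 35 mm. I lift and carry it to the open end of the board.

Call:
{"api": "play_rows", "payload": {
  "moves": [
    [[0,0,0],[0,-0.01,0],0],
    [[0,0,0],[0,-0.025,0],0],
    [[0,0,0],[0,-0.04,0],0],
    [[0,0,0],[0,-0.05,0],0],
    [[0,0,0],[0,-0.05,0],0]
  ]
}}

```text
time: 5.3
ee_pos: [0.4444, -0.3202, 0.0946]
tcp_rot: [-90.1, 0.1, 91.1]
wrist_force: [0.2, 0.4, -2.8]
opening: 0.0352
```

Run:
```python
from h import *; from workcell import *
o=get_obs(); show(o)
t=F2W(-36,-92);print(t); delta(o,[*t,.095],91.27)
```

```text
t 5.3 q [-35.8   4.   -6.1  79.7  -0.  -36.8] pos [ 0.4444 -0.3202  0.0946] rpy [-90.15   0.11  91.06] F [ 0.2  0.4 -2.8] M [-0.02 -0.06 -0.01] op 0.0352
[0.49658573 0.02436287]
turn [ 0.15 -0.21 -0.11] shift [ 0.3436 -0.0009 -0.0585]
```

Call:
{"api": "play_rows", "payload": {
  "moves": [
    [[0,0,0],[0.03,0,-0.006],0],
    [[0,0,0],[0.07,0,-0.013],0],
    [[0,0,0],[0.11,0,-0.02],0],
    [[0,0,0],[0.15,0,-0.026],0],
    [[0,0,0],[0.19,0,-0.032],0]
  ]
}}

```text
time: 5.8
ee_pos: [0.4718, -0.1275, 0.092]
tcp_rot: [-90.0, -0.0, 91.0]
wrist_force: [0.6, 0.4, -0.6]
opening: 0.0349
```

Call:
{"api": "play_rows", "payload": {
  "moves": [
    [[0,0,0],[0.04,0,-0.006],0],
    [[0,0,0],[0.08,0,-0.013],0],
    [[0,0,0],[0.115,0,-0.02],0],
    [[0,0,0],[0.14,0,-0.025],0],
    [[0,0,0],[0.152,0,-0.0265],0]
  ]
}}

```text
time: 6.3
ee_pos: [0.4957, 0.0254, 0.0919]
tcp_rot: [-90.0, -0.0, 91.2]
wrist_force: [0.2, -0.3, -1.4]
opening: 0.0351
```

Run:
```python
from h import *; from workcell import *
o=get_obs(); show(o)
t=F2W(-36,-92);print(t); delta(o,[*t,.0557],91.27)
for n in("scene","top"):
    c=camera(n); im=c["img"][:,:,::-1]; pickle.dump(c,open(n+"1.pkl","wb"))
    im=im[130:290,160:340] if n=="scene" else im[130:270,140:320]
    cv2.imwrite(f"pics/c_{n}.png",cv2.convertScaleAbs(cv2.resize(im,None,fx=4,fy=4,interpolation=cv2.INTER_CUBIC),alpha=1.3))
```

```text
t 6.3 q [  2.9  -2.8 -13.2  79.6   0.    1.7] pos [0.4957 0.0254 0.0919] rpy [-8.997e+01 -1.000e-02  9.118e+01] F [ 0.2 -0.3 -1.4] M [ 0.04 -0.    0.02] op 0.0351
[0.49658573 0.02436287]
turn [-0.03 -0.09  0.01] shift [-0.001   0.0362 -0.0009]
```

View pics/c_scene.png

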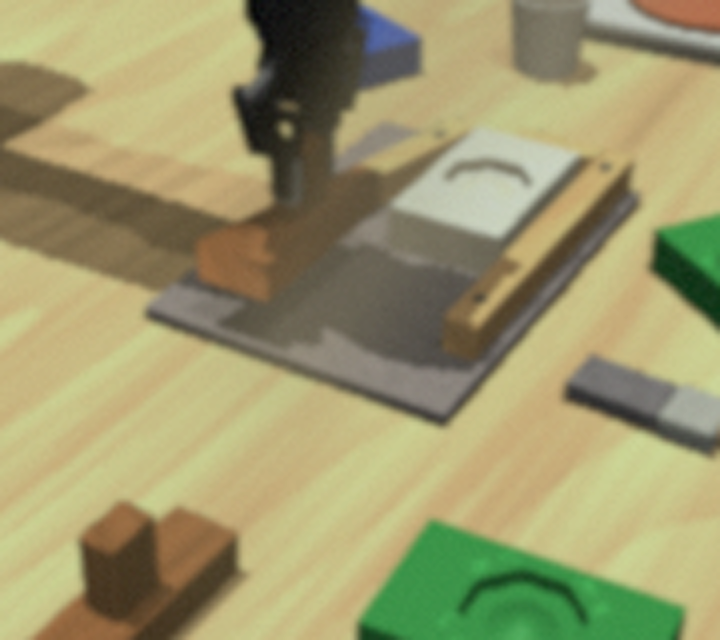

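View pics/c_top.png

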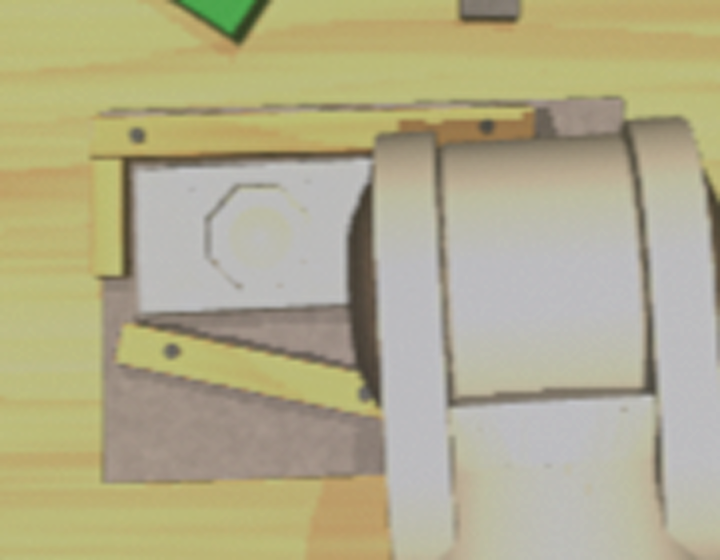

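The wedge hangs level over the board, thin end toward the gap, and the mould is untouched at (260,235) in the top crop. I lower it.

Call:
{"api": "play_rows", "payload": {
  "moves": [
    [[0,-0.1,0],[-0.001,0.01,-0.001],0],
    [[0,-0.1,0],[-0.001,0.02,-0.001],0],
    [[0,-0.1,0],[-0.001,0.03,-0.001],0],
    [[0,-0.1,0],[-0.001,0.035,-0.001],0],
    [[0,-0.1,0],[-0.001,0.0355,-0.001],0]
  ]
}}

```text
time: 6.9
ee_pos: [0.4964, 0.0219, 0.0561]
tcp_rot: [-90.0, 0.0, 91.1]
wrist_force: [0.2, -0.0, -1.7]
opening: 0.0354
```

Run:
```python
from h import *; from workcell import *
o=get_obs(); show(o)
for n in("scene",):
    c=camera(n); pickle.dump(c,open(n+"2.pkl","wb")); im=c["img"][:,:,::-1]
    pos=o["ee_pos"]; f=np.load("p.npz")["f"]
    w=[pos[0]-.001,pos[1],f[2]]
    im=cv2.resize(im,None,fx=4,fy=4,interpolation=cv2.INTER_CUBIC)
    for M in ([[22,-75,42],[-34,-75,42],[2,75,42],[22,75,42]],[[-34,-75,12],[22,-75,12],[22,75,12],]):
        q=(proj(c,W(M,w))+.5)*4-.5; cv2.polylines(im,[np.round(q*8).astype(np.int32)],len(M)>3,(255,0,255),1,cv2.LINE_AA,3)
    cv2.imwrite("pics/d_scene.png",cv2.convertScaleAbs(im[560:1080,720:1400],alpha=1.3))
```

```text
t 6.9 q [  2.5  -1.9 -16.4  75.6  -0.    1.4] pos [0.4964 0.0219 0.0561] rpy [-8.996e+01  1.000e-02  9.111e+01] F [ 0.2 -0.  -1.7] M [ 0.   -0.05 -0.03] op 0.0354
```

View pics/d_scene.png

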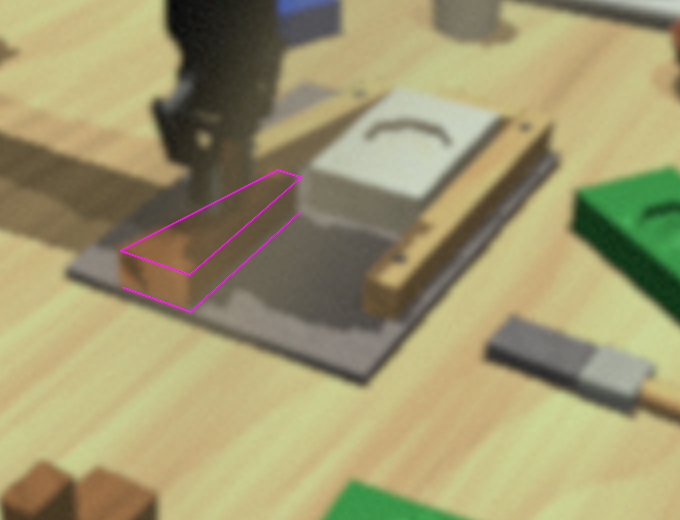

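The overlay matches the wedge's edges at (190,275). I lower it the last bit onto the board and start sliding.

Call:
{"api": "play_rows", "payload": {
  "moves": [
    [[0,0,0],[0,0.0005,0],0],
    [[0,0,0],[0,0.001,0],0],
    [[0,0,0],[0,0.0015,0],0],
    [[0,0,0],[0,0.0015,0],0],
    [[0,0,0],[0,0.0015,0],0]
  ]
}}

```text
time: 7.45
ee_pos: [0.4968, 0.0224, 0.0557]
tcp_rot: [-90.0, 0.0, 91.2]
wrist_force: [-2.8, -0.3, 5.5]
opening: 0.0352
```

Call:
{"api": "play_rows", "payload": {
  "moves": [
    [[0,0,0],[0.01,-0.0005,0],0],
    [[0,0,0],[0.02,-0.0005,0],0],
    [[0,0,0],[0.03,-0.0005,0],0],
    [[0,0,0],[0.04,-0.0005,0],0],
    [[0,0,0],[0.05,-0.0005,0],0]
  ]
}}

```text
time: 7.95
ee_pos: [0.4957, 0.0735, 0.0557]
tcp_rot: [-90.0, 0.0, 91.2]
wrist_force: [0.2, -2.5, 0.2]
opening: 0.0352
```

```bash
cat >> h.py <<'E'
def inframe(p):
    f=np.load("p.npz")["f"];a=f[2];R=np.array([[np.cos(a),-np.sin(a)],[np.sin(a),np.cos(a)]])
    return ((np.array(p[:2])-f[:2])@R*1000).round(1)
E
python3 - <<'E'
from h import *; from workcell import *
o=get_obs(); show(o);print(inframe(o["ee_pos"]))
E
```

```text
t 7.95 q [  8.4  -1.4 -15.9  75.5  -0.    7.2] pos [0.4957 0.0735 0.0557] rpy [-90.     0.    91.19] F [ 0.2 -2.5  0.2] M [-0.49 -0.05 -0.03] op 0.0352
[-35.8 -42.9]
```

Call:
{"api": "play_rows", "payload": {
  "moves": [
    [[0,0,0],[0.008,0,0],0],
    [[0,0,0],[0.016,0,0],0],
    [[0,0,0],[0.024,0,0],0],
    [[0,0,0],[0.032,0,0],0],
    [[0,0,0],[0.04,0,0],0]
  ]
}}

```text
time: 8.45
ee_pos: [0.4949, 0.113, 0.0558]
tcp_rot: [-90.0, -0.0, 91.2]
wrist_force: [-0.2, -0.2, 0.3]
opening: 0.0353
```

Run:
```python
from h import *; from workcell import *
o=get_obs(); show(o);print(inframe(o["ee_pos"]))
c=camera("scene"); im=c["img"][:,:,::-1][130:290,160:340]
cv2.imwrite("pics/e_scene.png",cv2.convertScaleAbs(cv2.resize(im,None,fx=4,fy=4,interpolation=cv2.INTER_CUBIC),alpha=1.3))
```

```text
t 8.45 q [ 12.9  -0.5 -15.   75.5   0.   11.7] pos [0.4949 0.113  0.0558] rpy [-89.99  -0.    91.15] F [-0.2 -0.2  0.3] M [-0.35 -0.04 -0.02] op 0.0353
[-35.7  -3.3]
```

View pics/e_scene.png

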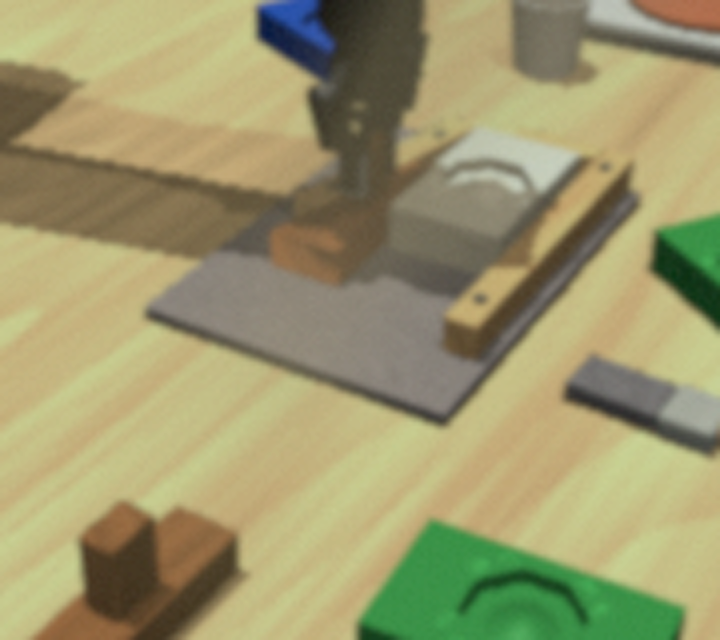

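The wedge (thick end at (310,250)) is in the gap mouth with no contact forces. I continue on the slanted path.

Call:
{"api": "play_rows", "payload": {
  "moves": [
    [[0,0,0],[0.004,0,0],0],
    [[0,0,0],[0.008,0,0],0],
    [[0,0,0],[0.012,0,-0.0005],0],
    [[0,0,0],[0.016,0,-0.001],0],
    [[0,0,0],[0.02,0,-0.0018],0]
  ]
}}

```text
time: 9.0
ee_pos: [0.4971, 0.132, 0.0559]
tcp_rot: [-90.1, 0.1, 91.1]
wrist_force: [4.7, -6.9, -1.0]
opening: 0.035
```

Run:
```python
from h import *; from workcell import *
o=get_obs(); show(o);print(inframe(o["ee_pos"]))
```

```text
t 9.0 q [ 14.9   0.3 -14.1  75.4  -0.1  13.8] pos [0.4971 0.132  0.0559] rpy [-9.009e+01  9.000e-02  9.113e+01] F [ 4.7 -6.9 -1. ] M [-1.65 -1.07  0.26] op 0.035
[-33.1  15.6]
```

Call:
{"api": "play_rows", "payload": {
  "moves": [
    [[0,0,0],[0.003,0,-0.0012],0],
    [[0,0,0],[0.006,0,-0.0022],0],
    [[0,0,0],[0.009,0,-0.003],0],
    [[0,0,0],[0.012,0,-0.0038],0],
    [[0,0,0],[0.015,0,-0.0045],0]
  ]
}}

```text
time: 9.5
ee_pos: [0.5005, 0.147, 0.0558]
tcp_rot: [-90.0, 0.1, 91.1]
wrist_force: [0.2, -4.5, 0.6]
opening: 0.0349
```

Run:
```python
from h import *; from workcell import *
o=get_obs(); show(o);print(inframe(o["ee_pos"]))
```

```text
t 9.5 q [ 16.4   1.4 -13.   75.5  -0.1  15.3] pos [0.5005 0.147  0.0558] rpy [-8.998e+01  8.000e-02  9.113e+01] F [ 0.2 -4.5  0.6] M [-1.21 -0.15  0.23] op 0.0349
[-29.4  30.5]
```

Call:
{"api": "play_rows", "payload": {
  "moves": [
    [[0,0,0],[0.003,0,-0.0007],0],
    [[0,0,0],[0.006,0,-0.0014],0],
    [[0,0,0],[0.009,0,-0.0022],0],
    [[0,0,0],[0.012,0,-0.0029],0],
    [[0,0,0],[0.014,0,-0.0034],0]
  ]
}}

```text
time: 10.0
ee_pos: [0.5036, 0.1611, 0.0558]
tcp_rot: [-90.0, 0.1, 91.1]
wrist_force: [0.5, -5.8, 1.5]
opening: 0.0351
```

Run:
```python
from h import *; from workcell import *
o=get_obs(); show(o);print(inframe(o["ee_pos"]))
```

```text
t 10.0 q [ 17.8   2.4 -12.1  75.6  -0.1  16.6] pos [0.5036 0.1611 0.0558] rpy [-8.998e+01  8.000e-02  9.113e+01] F [ 0.5 -5.8  1.5] M [-1.17 -0.06  0.19] op 0.0351
[-26.   44.6]
```

Call:
{"api": "play_rows", "payload": {
  "moves": [
    [[0,0,0],[0.001,0,-0.0002],0],
    [[0,0,0],[0.002,0,-0.0005],0],
    [[0,0,0],[0.003,0,-0.0007],0],
    [[0,0,0],[0.004,0,-0.001],0],
    [[0,0,0],[0.005,0,-0.0012],0]
  ]
}}

```text
time: 10.5
ee_pos: [0.5046, 0.166, 0.0558]
tcp_rot: [-90.0, 0.1, 91.1]
wrist_force: [-0.0, -5.6, 1.8]
opening: 0.0352
```

Call:
{"api": "play_rows", "payload": {
  "moves": [
    [[0,0,0],[0.001,0,-0.0002],0],
    [[0,0,0],[0.002,0,-0.0005],0],
    [[0,0,0],[0.003,0,-0.0007],0],
    [[0,0,0],[0.003,0,-0.0007],0],
    [[0,0,0],[0.003,0,-0.0007],0]
  ]
}}

```text
time: 11.0
ee_pos: [0.5047, 0.1669, 0.0559]
tcp_rot: [-89.9, 0.3, 91.1]
wrist_force: [-4.2, -19.2, 5.8]
opening: 0.0349
```

Run:
```python
from h import *; from workcell import *
o=get_obs(); show(o);print(inframe(o["ee_pos"]))
for n in("scene","top"):
    c=camera(n); im=c["img"][:,:,::-1]
    im=im[130:290,160:340] if n=="scene" else im[130:270,140:320]
    cv2.imwrite(f"pics/f_{n}.png",cv2.convertScaleAbs(cv2.resize(im,None,fx=4,fy=4,interpolation=cv2.INTER_CUBIC),alpha=1.3))
```

```text
t 11.0 q [ 18.4   2.9 -11.5  75.7  -0.3  17.4] pos [0.5047 0.1669 0.0559] rpy [-89.92   0.32  91.06] F [ -4.2 -19.2   5.8] M [-3.29  0.46  0.44] op 0.0349
[-24.7  50.3]
```

View pics/f_scene.png

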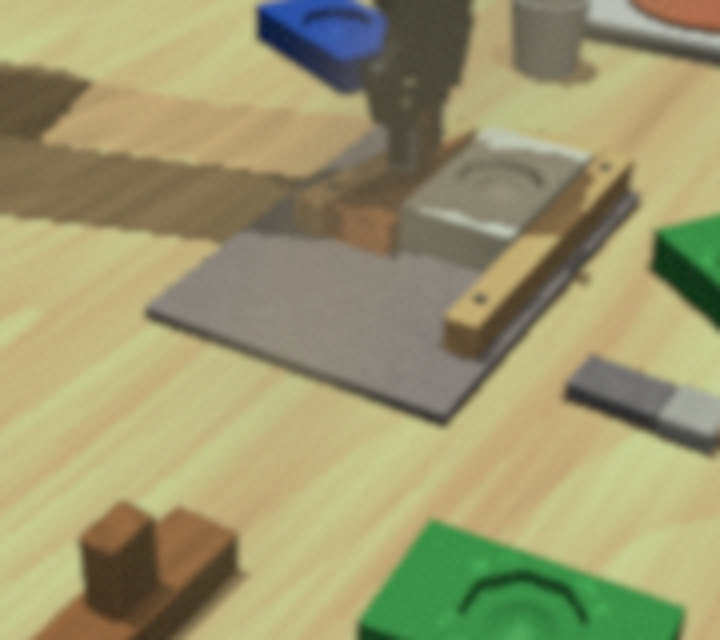

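View pics/f_top.png

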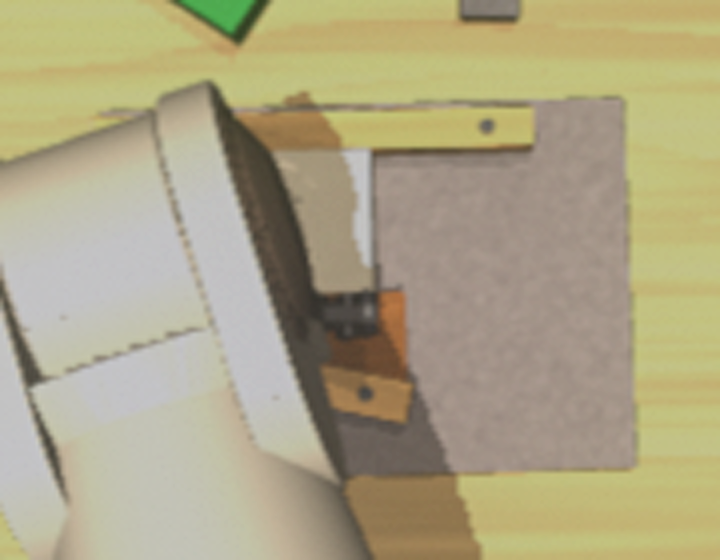

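The wedge stopped at frame y = 50.3 and the force rose sharply to 19 N, so the mould is against the back rail. One more firm push of about 27 N, trimming the side load, then I relax.

Call:
{"api": "play_rows", "payload": {
  "moves": [
    [[0,0,0],[0.0005,0,0.0005],0],
    [[0,0,0],[0.001,0,0.0005],0],
    [[0,0,0],[0.0014,0,0.0005],0],
    [[0,0,0],[0.0014,0,0.0005],0],
    [[0,0,0],[0.0014,0,0.0005],0]
  ]
}}

```text
time: 11.6
ee_pos: [0.5047, 0.1669, 0.0559]
tcp_rot: [-90.0, 0.5, 91.0]
wrist_force: [-0.4, -29.0, 6.3]
opening: 0.0348
```

Run:
```python
from h import *; from workcell import *
o=get_obs(); show(o);print(inframe(o["ee_pos"]))
```

```text
t 11.6 q [ 18.5   2.9 -11.5  75.7  -0.4  17.5] pos [0.5047 0.1669 0.0559] rpy [-89.98   0.46  91.01] F [ -0.4 -29.    6.3] M [-4.47 -0.    0.67] op 0.0348
[-24.7  50.4]
```

Jammed solid: 29 N with no motion. I relax the push to near zero, then open.

Call:
{"api": "play_rows", "payload": {
  "moves": [
    [[0,0,0],[-0.001,0,0],0],
    [[0,0,0],[-0.002,-0.0003,0],0],
    [[0,0,0],[-0.003,-0.0006,0],0],
    [[0,0,0],[-0.0036,-0.0008,0],0],
    [[0,0,0],[-0.0036,-0.0008,0],0]
  ]
}}

```text
time: 12.1
ee_pos: [0.5047, 0.1669, 0.056]
tcp_rot: [-90.0, 0.1, 91.1]
wrist_force: [3.4, -5.5, -5.4]
opening: 0.0352
```

Run:
```python
from h import *; from workcell import *
o=get_obs(); show(o);print(inframe(o["ee_pos"]))
```

```text
t 12.1 q [ 18.3   2.8 -11.6  75.6  -0.1  17.2] pos [0.5047 0.1669 0.056 ] rpy [-8.996e+01  9.000e-02  9.115e+01] F [ 3.4 -5.5 -5.4] M [-1.78 -0.67  0.22] op 0.0352
[-24.7  50.3]
```

Call:
{"api": "play_rows", "payload": {
  "moves": [
    [[0,0,0],[-0.0005,0.0006,-0.0003],0],
    [[0,0,0],[-0.0005,0.0006,-0.0003],70],
    [[0,0,0],[-0.0005,0.0006,-0.0003],70],
    [[0,0,0],[-0.0005,0.0006,-0.0003],70],
    [[0,0,0],[-0.0005,0.0006,-0.0003],70]
  ]
}}

```text
time: 12.6
ee_pos: [0.5053, 0.1672, 0.0562]
tcp_rot: [-90.0, -0.0, 91.2]
wrist_force: [-0.6, -0.3, -0.1]
opening: 0.0598
```

Call:
{"api": "play_rows", "payload": {
  "moves": [
    [[0,0,0],[0,0,0],70],
    [[0,0,0],[0,-0.01,0],70],
    [[0,0,0],[0,-0.025,0],70],
    [[0,0,0],[0,-0.05,0],70],
    [[0,0,0],[0,-0.08,0],70]
  ]
}}

```text
time: 13.1
ee_pos: [0.5049, 0.1669, 0.1376]
tcp_rot: [-90.0, -0.0, 91.2]
wrist_force: [1.0, 0.6, -0.7]
opening: 0.0596
```

Call:
{"api": "play_rows", "payload": {
  "moves": [
    [[0,0,0],[-0.03,-0.02,0.02],70],
    [[0,0,0],[-0.07,-0.03,0.04],70],
    [[0,0,0],[-0.11,-0.04,0.06],70],
    [[0,0,0],[-0.15,-0.05,0.08],70],
    [[0,0,0],[-0.19,-0.06,0.1],70]
  ]
}}

```text
time: 13.6
ee_pos: [0.4082, -0.0263, 0.198]
tcp_rot: [-90.1, 0.0, 91.2]
wrist_force: [2.3, -0.1, 0.4]
opening: 0.0596
```

Call:
{"api": "play_rows", "payload": {
  "moves": [
    [[0,0,0],[-0.03,0,0],70],
    [[0,0,0],[-0.07,0,0],70],
    [[0,0,0],[-0.1,0,0],70],
    [[0,0,0],[-0.1,0,0],70],
    [[0,0,0],[-0.1,0,0],70]
  ]
}}

```text
time: 14.1
ee_pos: [0.4111, -0.1254, 0.1971]
tcp_rot: [-90.1, 0.0, 91.1]
wrist_force: [-0.2, 0.3, -0.0]
opening: 0.0596
```

Run:
```python
from h import *; from workcell import *
o=get_obs(); show(o)
for n in("scene","top"):
    c=camera(n); im=c["img"][:,:,::-1];pickle.dump(c,open(n+"3.pkl","wb"))
    im=im[130:290,160:340] if n=="scene" else im[145:260,155:310]
    cv2.imwrite(f"pics/g_{n}.png",cv2.convertScaleAbs(cv2.resize(im,None,fx=5 if n=="top" else 4,fy=5 if n=="top" else 4,interpolation=cv2.INTER_CUBIC),alpha=1.3))
```

```text
t 14.1 q [-17.  -12.1  -9.9  92.1   0.  -18. ] pos [ 0.4111 -0.1254  0.1971] rpy [-90.06   0.    91.05] F [-0.2  0.3 -0. ] M [-0.03  0.    0.03] op 0.0596
```

View pics/g_scene.png

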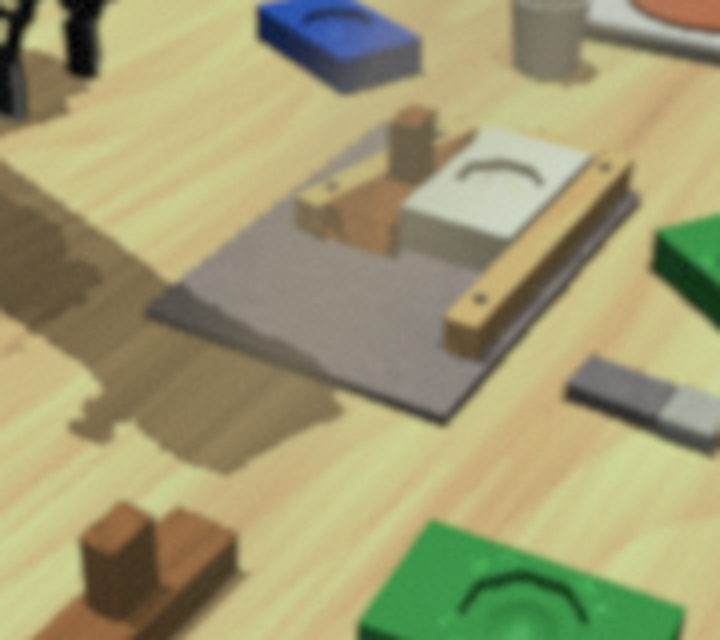

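View pics/g_top.png

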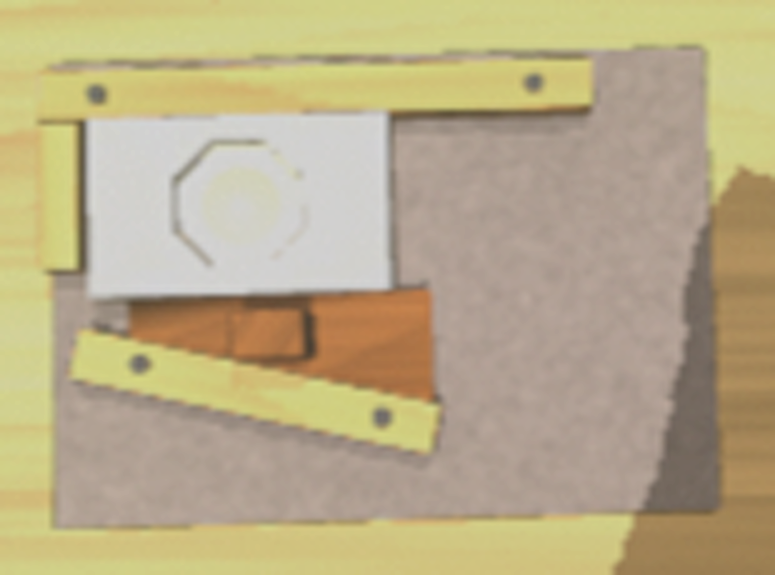

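The top view shows the mould flush along the back rail (edge at rows 110-118). The wedge is seated between it and the slanted rail, grip at (275,333). I make a quick numeric check, then hand in.

Run:
```python
from h import *; from workcell import *
c=pickle.load(open("top3.pkl","rb"))
px=lambda L:(np.array(L)+.5)/5-.5+np.array((155,145))
m,r=fit(c,[[45,-75,48],[-45,-75,48],[-45,75,48]],px([(389,112),(392,291),(90,299)]),[.56,.18,0]);print("mould",inframe(m),np.degrees(m[2]).round(2),abs(r).max().round(2))
w,r=fit(c,[[22,-75,42],[12,18,93],[-12,18,93],[12,-18,93],[-12,-18,93]],px([(431,288),(232,308),(232,361),(304,306),(306,360)]),[.5,.16,0]);print("wedge",inframe(w),np.degrees(w[2]).round(2),abs(r).max().round(2))
print("frame yaw",np.degrees(np.load("p.npz")["f"][2]).round(2))
print(job_done())
```

```text
mould [39.5 68.6] 1.16 0.07
wedge [-27.   49.9] 1.66 0.5
frame yaw 1.27
the job is handed in; nothing more can be done
None
```

The mould is locked in its frame. I slid the wedge thin end first along the board into the gap and drove it until it jammed. I then eased the push off, opened the gripper and backed the arm clear.

- **Jam:** the wedge stopped at frame y = 50 mm and did not move under a 29 N push.
- **Final picture, in frame coordinates:**
  - The mould is at x = 39.5 mm (home is 40), flush with the back rail and square to the frame within 0.1°. It still sits about 6 mm short of the end stop.
  - The wedge is at (-27.0, 49.9) mm; fully in is (-27, 50).
- **Disagreements:** the wedge's fitted angle is 0.4° off the frame's, which is about the measuring error. During the final push the arm's own position reading put it about 2 mm farther in x than the picture did, which is within calibration error plus how it sat in the gripper.
- **Other pieces:** I did not touch the straight block or the blue and green look-alikes. The parts of them visible in the later pictures had not moved.

The job was handed in at about 14 s of robot time.

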